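# Put tape and wax tin away in the sloped trays

## Task

Put the roll of masking tape away in the wide sloped tray and the blue wax tin in the narrow one: set each down flat at the tray's high open end and slide it down under the metal strip until it rests against the back stop. Leave both lying there, and leave the loose rubbing block, heel block and thread cone where they are.

Things in the scene. Friction and masses are not known exactly. Their poses are not given: they have to be found in the camera images.
- tape_roll: roll of masking tape lying flat on the bench, 92 mm outer diameter, hole about 54 mm, 24 mm high, about 60 g; its rim (about 18 mm thick) can be pinched with one finger in the hole. Origin: centre of the underside, z up along its axis.
- wax_tin: flat round dark blue tin of edge wax lying on the bench, 64 mm diameter, 25 mm high, about 90 g. Origin: centre of the underside, z up along its axis.
- wide_tray: Wide plywood tray fixed to the bench, lane 102 mm wide, floor sloping 0.21 rad (12 deg) down away from the robot. Origin: on the floor at the foot of the back stop, mid-lane, 20 mm above the bench. Frame tilted with the floor: x down the slope into the stop, z square up from the floor. Floor from x = 0 up to x = -180 mm (open high end, 58 mm above the bench). Roll at the stop: its origin at x = -46 mm.
- narrow_tray: Narrow plywood tray fixed to the bench, lane 74 mm wide, floor sloping 0.21 rad (12 deg) down away from the robot. Origin: on the floor at the foot of the back stop, mid-lane, 20 mm above the bench. Frame tilted with the floor: x down the slope into the stop, z square up from the floor. Floor from x = 0 up to x = -180 mm (open high end, 58 mm above the bench). Tin at the stop: its origin at x = -32 mm.
- wide_strip (a point): middle of the uphill edge, top side, of the wide tray's flat metal retaining strip, which roofs the lane over the last 30 mm before the stop; underside 34 mm, top 37 mm (screw heads 39 mm) above the floor. Uphill of it the tray is open above, its side walls 6 mm thick and 10 mm high. Things do not slide down the wood by themselves; a few N push them.
- narrow_strip (a point): middle of the uphill edge, top side, of the narrow tray's flat metal retaining strip, which roofs the lane over the last 30 mm before the stop; underside 34 mm, top 37 mm (screw heads 39 mm) above the floor. Uphill of it the tray is open above, its side walls 6 mm thick and 10 mm high. Things do not slide down the wood by themselves; a few N push them.
- rubbing_stone: bystander: loose worn grey rubbing block, 37 x 53 x 18 mm, on the bench; origin at the centre of the underside. Not to be moved.
- heel_block: bystander: loose brown heel block, 48 x 26 x 28 mm, on the bench; origin at the centre of the underside. Not to be moved.
- thread_cone: bystander: loose cone of black thread, 56 mm across and 81 mm high, standing on the bench; origin at the centre of the underside. Not to be moved.
Things that resemble listed ones, but are neither listed nor needed, are in the scene too. Of the things that look like the tape_roll, take the one that is nearest to the robot's base at the start.

How it is judged:
By the outcome, as a careful person would: the job done as asked, in the order asked, and still so for the second after the job is handed in, with the robot touching nothing.
It also fails if it takes over 72 s, if anything falls off the work surface, if the arm or the gripper's body presses on something with over 40 N, if the wrist force passes 120 N, or if a joint passes its speed limit or range.

## Robot

A 7-joint arm with a two-finger parallel gripper is mounted at the origin on a cart in front of the work surface, level with it; the furniture and walls round the work are solid. World frame = base frame: x ahead of the robot, y to its left, z up, the work surface at z = 0. Lengths are in mm, angles in rad, forces in N, time in s.
With the tool pointing down it reaches from about 400 to 900 mm from the base axis. Payload 5.6 kg.
Tool frame: the origin (TCP) lies on the centre line of the jaws, within the pads' length; the fingertips stand 22 mm ahead of it and the grasp point (between the pads) lies 3 mm ahead of it; z points along the fingers, y is the line along which they close (so a half turn about z gives the same grasp; the last joint's range is limited). The gripper opens to 92 mm and grips with 3 to 60 N. Pads are 20 mm wide; open, the fingers measure 128 mm over their backs; the gripper's body (75 mm by 189 mm) begins 69 mm behind the grasp point.
Start: joints at [-1.229, 0.468, -0.012, 1.603, 0.006, 1.071, -0.056], TCP at [244.033, 602.458, 236.592] pointing down, gripper open.
Joint ranges: [-2.53, 2.53], [-0.31, 2.02], [-1.57, 1.55], [0.28, 2.44], [-1.29, 4.43], [0.15, 1.84], [-2.92, 2.92]. Speed limits (rad/s): [2.57, 2.57, 3.14, 3.14, 3.14, 3.14, 3.14].

## Interface

Orientations are given as a 3x3 rotation matrix whose columns are the frame's x, y, z axes.
In Python, from plant import ctrl, solver, sensors, viewer, hand_in gives the robot as it stands. The module is installed in compiled form; this text tells all that it offers. Calls block until the motion is done:
- ctrl.reach(position, orientation): joint-space move of the TCP to a pose.
- ctrl.line_to(position, rotation=None, vel=150, guard=None): straight line of the TCP; rotation=None keeps the orientation; vel is the mean speed in mm/s. With guard (N) it stops when the force on the tool has changed by that much, and returns True; else False.
- ctrl.set_joints(angles): joint-space move.
- ctrl.command_gripper(opening, effort=None): finger opening in mm; effort is the grip in N (None keeps the last); returns when the fingers have stopped.
- ctrl.pause(seconds).
- solver.solve_ik(position, orientation): joint angles nearest the present ones, or None.
- sensors.read_state(): the state.
- viewer.camera(name): name is "side" or "top" or "wrist"; returns a dict with "image" (480x640x3 uint8, red, green, blue), "fx", "fy", "cx", "cy" (pixels), "D" ([k1, k2, p1, p2, k3] as OpenCV has them; the pictures are not rectified), "rvec" (rotation vector, rad) and "tvec" (3), from world to camera coordinates, as OpenCV has them; the wrist camera has in their place "T_tool_cam" (4x4, takes a point from camera to tool coordinates, whose origin is the TCP and whose axes are the flange's). Camera axes: x right, y down, z forward; pixel columns grow to the right and rows downward; lengths in mm; the calibration is good to about 2 mm. A picture is of the moment at which its call begins: read the wrist's pose just before it. There is no depth.
A pose or a line that the arm cannot do raises ctrl.Unreachable and nothing moves.
- hand_in(): hands the job in, once; it reports no verdict.
The state is a dict: "t": time; "joint_positions": joint angles; "qvel": joint speeds; "joint_torque": joint torques, N m; "position": TCP position; "tool_rot": TCP orientation; "contact_force": force on the tool from outside, world axes, zero at the start; "torque": the same for the moment, N m; "gripper_width": finger opening in mm.
Only numpy, scipy, OpenCV 4.12 (cv2) and the standard library are available. Lean on these libraries where they do the work, as an engineer would, in place of code of your own. Each camera call takes 0.05 s, during which the arm holds its last target. There are 200 camera calls.

## Working session

There is one attempt and no reset: what is moved stays moved. The work goes in short steps, each a Python script; the robot and the scene stay as the last script left them, time stands still between calls to the robot, and variables do not carry over. Pictures are saved under pics/ and viewed, on a budget of 10 in all, crops included, one or two more only if the job needs it, and the job is handed in when it is done.

```bash
mkdir -p pics
python3 - <<'E'
from plant import *
import cv2,pickle
d={}
for n in("top","side"):
    c=viewer.camera(n);d[n]=c;cv2.imwrite(f"pics/{n}0.png",c["image"][:,:,::-1])
    print({k:v for k,v in c.items() if k!="image"})
pickle.dump(d,open("c0.pkl","wb"))
s=sensors.read_state();print(s["t"],s["tool_rot"],s["gripper_width"])
E
```

```text
{'fx': 455.57955176215205, 'fy': 455.57955176215205, 'cx': 323.05904957056185, 'cy': 242.93940675523064, 'D': array([0.0019077, 0.       , 0.       , 0.       , 0.       ]), 'rvec': array([ 2.12574735, -2.14173042,  0.20049594]), 'tvec': array([-53.92624507, 556.43904337, 952.44424038])}
{'fx': 590.515549846276, 'fy': 590.515549846276, 'cx': 325.6535116991388, 'cy': 237.88147407332235, 'D': array([-0.14780723,  0.        ,  0.        ,  0.        ,  0.        ]), 'rvec': array([ 1.90706297, -1.29226581,  0.64101885]), 'tvec': array([-255.48327587,  370.5691142 ,  846.69247024])}
0.1 [[-9.26868427e-01  3.75386067e-01 -4.69991099e-04]
 [ 3.75386335e-01  9.26867176e-01 -1.52894584e-03]
 [-1.38325643e-04 -1.59355986e-03 -9.99998721e-01]] 91.58646582923342
```

View pics/top0.png

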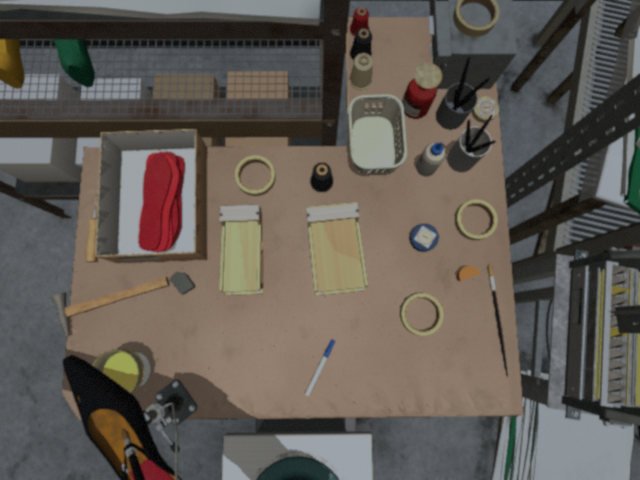

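View pics/side0.png

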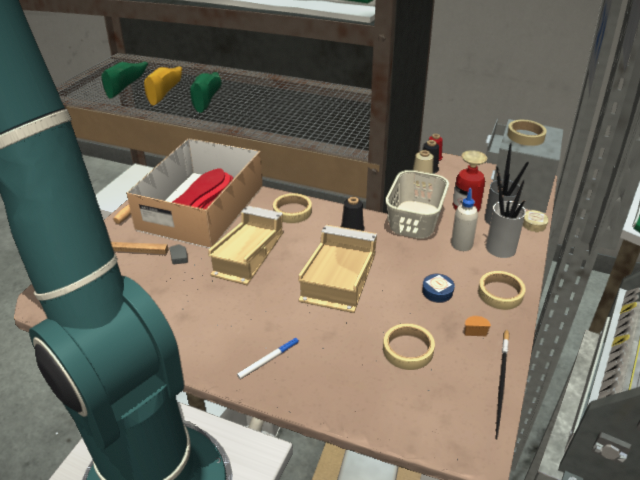

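The top view shows the nearest roll at (422,314), the tin at (424,237), the wide tray around (337,250) and the narrow one around (241,250). The cone is at (321,178), the heel block at (468,272) and the rubbing block at (180,283). The side view agrees: roll (409,346), tin (438,288).

```bash
cat > h.py <<'E'
import numpy as np,cv2
from scipy.spatial.transform import Rotation as R
def ray(c,uv):
    K=np.array([[c["fx"],0,c["cx"]],[0,c["fy"],c["cy"]],[0,0,1]])
    p=cv2.undistortPoints(np.float64(uv).reshape(-1,1,2),K,np.array(c["D"])).reshape(-1,2)
    Rm=cv2.Rodrigues(np.array(c["rvec"]))[0]
    return -Rm.T@c["tvec"],np.c_[p,np.ones(len(p))]@Rm
def plane(c,uv,z):
    o,d=ray(c,uv); return o+d*((z-o[2])/d[:,2])[:,None]
def circ(P):
    A=np.c_[2*P[:,:2],np.ones(len(P))];s=np.linalg.lstsq(A,(P[:,:2]**2).sum(1),rcond=None)[0]
    return s[:2],np.sqrt(s[2]+s[:2]@s[:2])
E
python3 - <<'E'
from h import *
import pickle
d=pickle.load(open("c0.pkl","rb"))
for n,tp,tn in(("top",(422,314),(424,237)),("side",(409,346),(438,288))):
    c=d[n];im=c["image"];hsv=cv2.cvtColor(im,cv2.COLOR_RGB2HSV)
    w=45
    for nm,(u,v),lo,hi,z in(("tape",tp,(20,60,90),(40,255,255),24),("tin",tn,(100,80,20),(130,255,255),25)):
        m=np.zeros(im.shape[:2],np.uint8);m[v-w:v+w,u-w:u+w]=cv2.inRange(hsv,lo,hi)[v-w:v+w,u-w:u+w]
        cs,_=cv2.findContours(m,cv2.RETR_CCOMP,cv2.CHAIN_APPROX_NONE)
        for k in sorted(cs,key=len)[-2:]:
            k=k.reshape(-1,2)
            print(n,nm,len(k),k.min(0),k.max(0),*circ(plane(c,k,z)),"bench-z",*circ(plane(c,k,z/2)))
print([hsv[v,u] for u,v in((330,300),(400,340))])
t=d["top"]["image"][190:305,205:380];s=d["side"]["image"][195:315,205:385]
pic=np.vstack([cv2.resize(t,(800,None) and (800,526),interpolation=cv2.INTER_CUBIC)])
cv2.imwrite("pics/t1.png",pic[:,:,::-1])
cv2.imwrite("pics/s1.png",cv2.resize(s,(800,533),interpolation=cv2.INTER_CUBIC)[:,:,::-1])
E
```

```text
top tape 97 [404 297] [439 331] [ 400.86114918 -274.0374795 ] 37.74098381513835 bench-z [ 401.11014656 -276.73221068] 38.18852654410488
top tape 120 [401 293] [443 335] [ 400.91286658 -274.2891988 ] 46.29721129952527 bench-z [ 401.16247724 -276.98691493] 46.84621607348388
top tin 25 [424 225] [436 232] [ 587.85670351 -298.85548382] 11.661316096724969 bench-z [ 590.42845417 -301.97213631] 11.805503393795602
top tin 97 [411 225] [437 250] [ 572.10280172 -286.67990824] 27.008284955274135 bench-z [ 574.47976197 -289.64601482] 27.34223110457861
side tape 111 [387 325] [431 358] [ 404.21561764 -274.44609745] 39.682930667772446 bench-z [ 415.32184802 -272.49849019] 40.2896716685638
side tape 138 [384 324] [434 369] [ 395.62458285 -276.06560795] 50.12947303828829 bench-z [ 406.59945868 -274.14276255] 50.895938773771846
side tin 128 [423 275] [453 301] [ 564.85152821 -289.69350686] 31.842296359088763 bench-z [ 578.9969566  -287.90531324] 32.35008906553117
[array([ 19, 106, 120], dtype=uint8), array([ 14,  72, 191], dtype=uint8)]
```

View pics/t1.png

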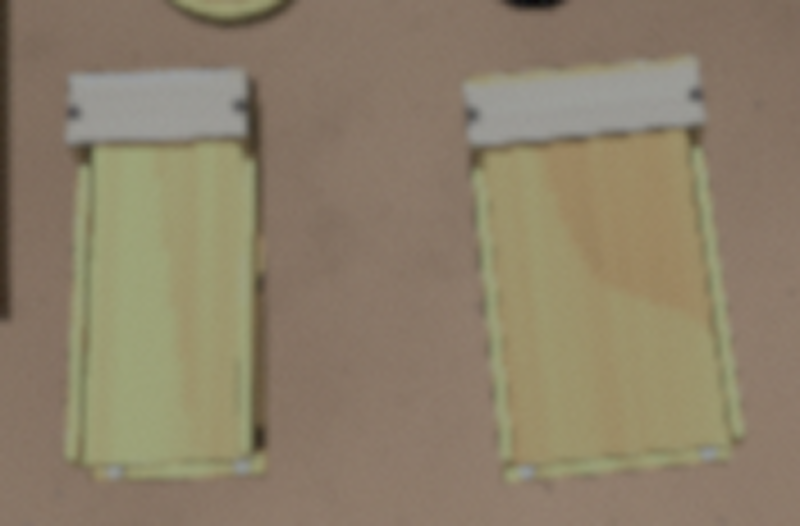

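View pics/s1.png

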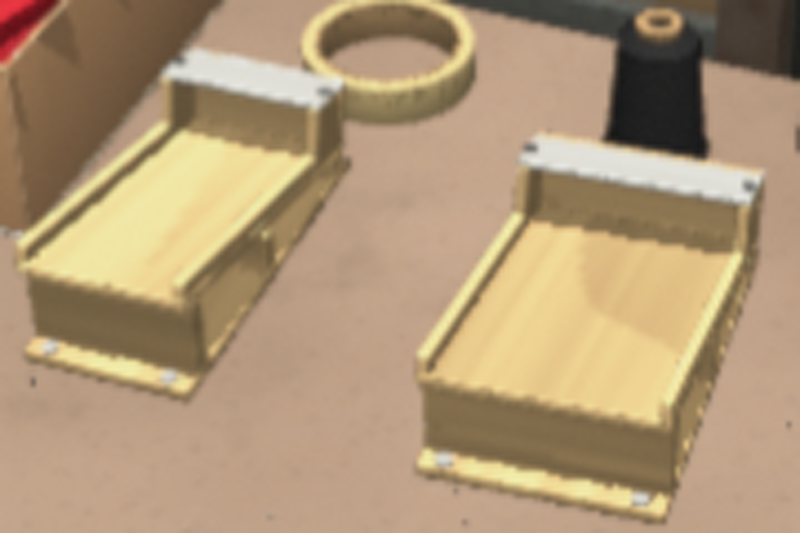

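Crops show the strip uphill edges: in the top crop wide (470,147)-(705,127) and narrow (70,143)-(247,137); in the side crop wide (523,163)-(755,200) and narrow (165,77)-(325,108). The open high ends are visible at the bottom of both crops. I'll turn these into positions and check them against the given widths and heights.

Run:
```python
from h import *
import pickle
d=pickle.load(open("c0.pkl","rb"));T,S=d["top"],d["side"]
print("cam",ray(T,[(0,0)])[0],ray(S,[(0,0)])[0])
def U(p,f,o): return (np.array(p)+.5)/f-.5+o
tu=lambda p:U(p,4.571,(205,190)); su=lambda p:U(p,4.444,(205,195))
def tri(a,b):
    (o1,x),(o2,y)=ray(T,[a]),ray(S,[b]);x=x[0];y=y[0]
    s=np.linalg.lstsq(np.c_[x,-y],o2-o1,rcond=None)[0];p=o1+s[0]*x;q=o2+s[1]*y
    return (p+q)/2,np.linalg.norm(p-q)
pts=dict(wsL=((470,147),(523,163)),wsR=((705,127),(755,200)),nsL=((70,143),(165,77)),nsR=((247,137),(325,108)),
 wfL=((505,462),(425,378)),wfR=((731,450),(668,424)),nfL=((85,462),(22,265)),nfR=((252,455),(203,303)))
for k,(a,b) in pts.items():
    z=62.4 if k[1]=='s' else 57.5
    p,e=tri(tu(a),su(b));print(k,"tri",p.round(1),round(e,1),"top",plane(T,[tu(a)],z)[0].round(1),"side",plane(S,[su(b)],z)[0].round(1))
# grey strip masks, min-area rect on its top plane (mean z ~59)
im=T["image"];hsv=cv2.cvtColor(im,cv2.COLOR_RGB2HSV)
for n,(u0,u1) in(("wide",(300,368)),("narrow",(212,268))):
    m=np.zeros(im.shape[:2],np.uint8);m[198:228,u0:u1]=cv2.inRange(hsv,(0,0,110),(180,40,255))[198:228,u0:u1]
    k=max(cv2.findContours(m,0,1)[0],key=cv2.contourArea).reshape(-1,2)
    r=cv2.minAreaRect(np.float32(plane(T,k,59.3)[:,:2]));print(n,len(k),r)
# tin
for n,(u,v) in(("top",(424,237)),("side",(438,288))):
    c=d[n];w=24;im=c["image"];h2=cv2.cvtColor(im,cv2.COLOR_RGB2HSV)
    m=np.zeros(im.shape[:2],np.uint8);m[v-w:v+w,u-w:u+w]=cv2.inRange(h2,(95,50,0),(140,255,255))[v-w:v+w,u-w:u+w]
    k=cv2.convexHull(max(cv2.findContours(m,0,1)[0],key=cv2.contourArea)).reshape(-1,2)
    print(n,k.min(0),k.max(0),*circ(plane(c,k,25)),*circ(plane(c,k,0)))
cv2.imwrite("pics/tin.png",np.hstack([cv2.resize(T["image"][207:267,394:454],(400,400)),cv2.resize(S["image"][258:318,408:468],(400,400))])[:,:,::-1])
```

```text
cam [ 379.86336388  -46.79257292 1035.95210305] [-322.16972515 -401.82625451  808.84092453]
wsL tri [601.4 -25.9  64.5] 3.7 top [601.  -24.1  62.4] side [605.  -26.4  62.4]
wsR tri [ 609.6 -138.3   68.4] 4.1 top [ 610.2 -137.    62.4] side [ 618.5 -137.9   62.4]
nsL tri [604.3 166.3  62.9] 1.1 top [604.1 167.   62.4] side [605.1 166.2  62.4]
nsR tri [606.8  80.6  64.8] 3.7 top [606.6  82.5  62.4] side [610.7  80.5  62.4]
wfL tri [451.5 -41.2  56.7] 2.6 top [450.9 -40.1  57.5] side [451.3 -42.7  57.5]
wfR tri [ 456.7 -148.6   61.5] 6.3 top [ 455.7 -146.2   57.5] side [ 462.5 -150.    57.5]
nfL tri [451.6 156.9  59.7] 2.5 top [452.4 156.2  57.5] side [453.5 159.7  57.5]
nfR tri [457.2  73.7  58.9] 9.9 top [455.1  78.3  57.5] side [460.5  70.   57.5]
wide 133 ((624.1611938476562, -79.07667541503906), (34.07154846191406, 115.75399780273438), 5.502105236053467)
narrow 109 ((623.7184448242188, 127.32406616210938), (35.55295181274414, 85.92118835449219), 2.0091631412506104)
top [410 224] [437 250] [ 572.63775278 -286.54984853] 30.74382385892798 [ 577.40490219 -292.47884544] 31.504092910397496
side [423 274] [453 301] [ 565.00141585 -289.00144647] 37.1332108796206 [ 593.29705318 -285.40298648] 38.31754591870469
```

View pics/tin.png

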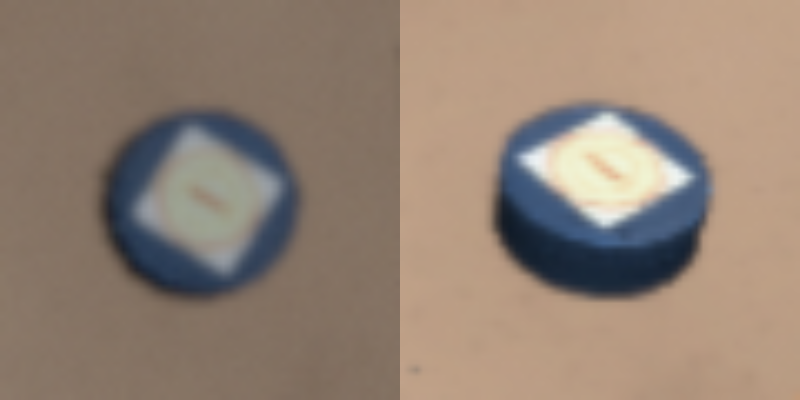

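```bash
cat >> h.py <<'E'
a=.21;A_=np.array
def tray(mid,yaw):   # mid = strip uphill top edge midpoint, xy
    Rm=(R.from_euler("z",yaw)*R.from_euler("y",a)).as_matrix()
    o=np.array([*mid,62.4])-Rm@[-30,0,37]; o[2]=20
    return Rm,o
def tool(Rm): return np.c_[Rm[:,1],Rm[:,0],-Rm[:,2]]
def down(yaw): return tool(R.from_euler("z",yaw).as_matrix())
E
python3 - <<'E'
from h import *
from plant import *
import pickle
d=pickle.load(open("c0.pkl","rb"))
for n,u in(("top",(423.9,236.2)),("side",(438.5,283.8))): print(n,plane(d[n],[u],25))
out=[]
for p,yaw in(((530,60,330),0),((530,-270,260),-.3)):
    ctrl.reach(A_(p,float),down(yaw));ctrl.pause(.2)
    s=sensors.read_state();c=viewer.camera("wrist");out.append((s,c))
    cv2.imwrite(f"pics/w{len(out)}.png",c["image"][:,:,::-1]);print(s["t"],s["position"],s["joint_positions"].round(2) if hasattr(s["joint_positions"],"round") else s["joint_positions"])
print(c["T_tool_cam"],c["fx"],c["cx"],c["cy"],c["D"])
pickle.dump(out,open("w.pkl","wb"))
E
```

```text
top [[ 574.4116298  -286.93067583   25.        ]]
side [[ 575.23285825 -288.51880311   25.        ]]
2.5167 [529.96689642  60.67965651 329.81850436] [-0.66  0.19  0.56  1.81 -0.11  1.18 -0.07]
4.0417 [ 530.76832993 -268.54987134  260.21414571] [-0.18  0.42  0.78  1.76 -0.33  1.1   0.41]
[[-3.73953209e-04 -9.69514342e-01 -2.45034286e-01  6.74653615e+01]
 [ 9.99999874e-01 -4.44268006e-04  2.31686114e-04 -3.95505495e-01]
 [-3.33483904e-04 -2.45034169e-01  9.69514386e-01 -1.48135722e+02]
 [ 0.00000000e+00  0.00000000e+00  0.00000000e+00  1.00000000e+00]] 415.59073319495695 317.43041256620006 235.3197826249473 [-0.09152593  0.          0.          0.          0.        ]
```

View pics/w1.png

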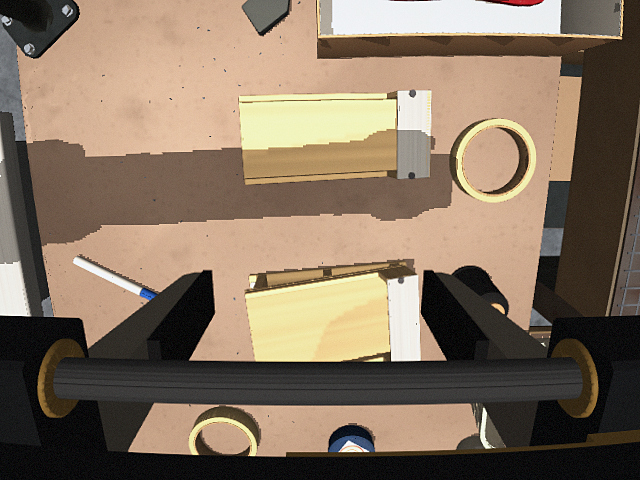

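View pics/w2.png

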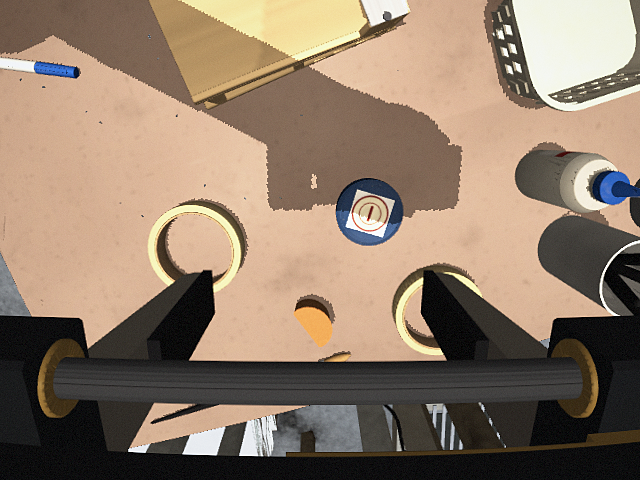

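w1 shows the narrow strip's uphill edge at (398,91)-(399,179) and the wide strip's left corner at (387,277). w2 shows the roll at about (196,248) and the tin at about (369,212). Next I cross-check these against the fixed cameras.

```bash
cat >> h.py <<'E'
def wplane(s,c,uv,z):
    K=np.array([[c["fx"],0,c["cx"]],[0,c["fy"],c["cy"]],[0,0,1]])
    p=cv2.undistortPoints(np.float64(uv).reshape(-1,1,2),K,np.array(c["D"])).reshape(-1,2)
    Rt=np.array(s["tool_rot"]);T=np.array(c["T_tool_cam"])
    o=Rt@T[:3,3]+s["position"];d=np.c_[p,np.ones(len(p))]@(Rt@T[:3,:3]).T
    return o+d*((z-o[2])/d[:,2])[:,None]
E
python3 - <<'E'
from h import *
from plant import *
import pickle
(s1,c1),(s2,c2)=pickle.load(open("w.pkl","rb"))
print("strips",wplane(s1,c1,[(398,91),(399,179),(387,277)],62.4).round(1))
im=c2["image"];hsv=cv2.cvtColor(im,cv2.COLOR_RGB2HSV)
for nm,(x0,y0,x1,y1),lo,hi,z in(("tape",(140,190,255,268),(20,50,120),(40,255,255),24),("tin",(325,168,415,256),(100,80,20),(130,255,255),25)):
    m=np.zeros(im.shape[:2],np.uint8);m[y0:y1,x0:x1]=cv2.inRange(hsv,lo,hi)[y0:y1,x0:x1]
    k=max(cv2.findContours(m,0,1)[0],key=cv2.contourArea)
    k=cv2.convexHull(k).reshape(-1,2);k=k[k[:,1]<y1-3];print(nm,k.min(0),k.max(0),*circ(wplane(s2,c2,k,z)))
s=sensors.read_state();print(s["t"],s["position"],s["contact_force"])
# reach checks
for nm,mid,yaw,xs in(("w",(605.5,-80.5),.085,(-134,-46)),("n",(605.5,124.7),.035,(-148,-32))):
    Rm,o=tray(mid,yaw);print(nm,o)
    for x in xs:
        for h in(26,100):
            for dx in(-36.5,0): print(x,h,dx,solver.solve_ik(o+Rm@[x+dx,0,h],tool(Rm)) is not None,end=";")
for yaw in(-.6,-.3,0,.085):
    D=down(yaw);c=A_([401,-274,26.]);print(yaw,[solver.solve_ik(c-36.5*D[:,1]*g+[0,0,h],D) is not None for g in(1,-1) for h in(0,100)])
E
```

```text
strips [[606.6 166.4  62.4]
 [611.   81.5  62.4]
 [603.2 -22.4  62.4]]
tape [148 205] [241 262] [ 402.43995094 -276.77950768] 46.1376014212059
tin [336 178] [402 244] [ 574.76196243 -289.0134909 ] 31.695433404239584
4.0917 [ 530.61450263 -268.82444542  260.19610427] [ 0.24836604 -0.31620651  0.15106935]
w [627.04982735 -78.66384046  20.        ]
-134 26 -36.5 True;-134 26 0 True;-134 100 -36.5 True;-134 100 0 True;-46 26 -36.5 True;-46 26 0 True;-46 100 -36.5 True;-46 100 0 True;n [627.1146654  125.45682235  20.        ]
-148 26 -36.5 True;-148 26 0 True;-148 100 -36.5 True;-148 100 0 True;-32 26 -36.5 True;-32 26 0 True;-32 100 -36.5 True;-32 100 0 True;-0.6 [True, True, True, True]
-0.3 [True, True, True, True]
0 [True, True, True, True]
0.085 [True, True, True, True]
```

```bash
cat >> h.py <<'E'
TAPE=A_([402,-275.5]);TIN=A_([575,-288.])
WID=tray((606.5,-80.),.087);NAR=tray((607,124.4),.04)
E
python3 - <<'E'
from h import *
from plant import *
D=down(.087);p=A_([*TAPE,0])-36.5*D[:,1]
ctrl.command_gripper(40)
ctrl.reach(p+[0,0,110],D)
ctrl.line_to(p+[0,0,60],vel=150);ctrl.pause(.3)
g=ctrl.line_to(p+[0,0,26],vel=60,guard=6);s=sensors.read_state();print(g,s["t"],s["position"],p)
ctrl.command_gripper(5,20);s=sensors.read_state();print(s["gripper_width"],s["position"],s["contact_force"])
ctrl.line_to(p+[0,0,140],vel=200)
Rm,o=WID
ctrl.reach(o+Rm@[-130-36.5,0,80],tool(Rm));ctrl.pause(.5)
s=sensors.read_state();print(s["t"],s["gripper_width"],(Rm.T@(s["position"]-o)).round(1),(Rm.T@s["tool_rot"]).round(3))
for n in("top","side"):
    c=viewer.camera(n);cv2.imwrite(f"pics/{n}1.png",c["image"][:,:,::-1])
t,sd=[cv2.imread(f"pics/{n}1.png") for n in("top","side")]
cv2.imwrite("pics/h1.png",np.hstack([cv2.resize(t[170:330,270:430],(400,400)),cv2.resize(sd[140:380,220:460],(400,400))]))
E
```

```text
False 7.3667 [ 365.44905021 -278.85753648   25.84064668] [ 365.63804714 -278.67149562    0.        ]
9.563929368411396 [ 365.65902357 -278.65669025   26.12930181] [0.28512164 0.59482292 2.39527932]
10.025 9.70519114417831 [-166.6   -0.3   80.1] [[ 0.001  1.     0.   ]
 [ 1.    -0.001  0.   ]
 [ 0.     0.    -1.   ]]
```

View pics/h1.png

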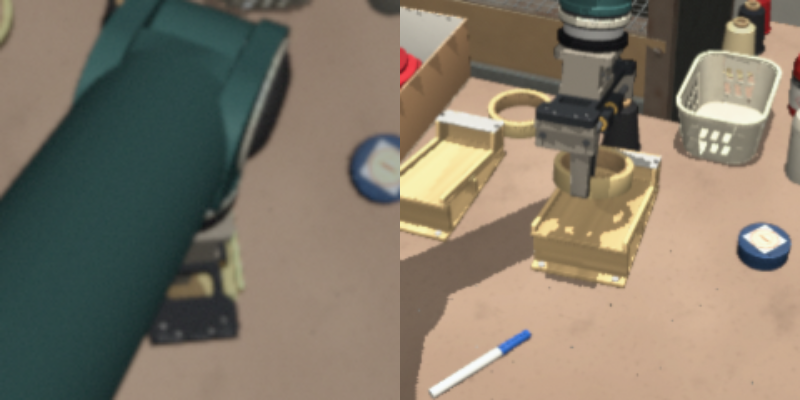

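The roll is held with a 9.7 mm grip, so the rim is thinner than stated. That matches my contour fit (r 37.7 inner, 46.3 outer) and puts the roll centre 41.5 mm from the TCP. It hangs level with the slope over the high end of the wide tray. Lowering under guard.

Run:
```python
from h import *
from plant import *
Rm,o=WID
L=lambda: (Rm.T@(sensors.read_state()["position"]-o)).round(1)
x=-131-41.5
ctrl.line_to(o+Rm@[x,0,45],vel=100);ctrl.pause(.4)
g=ctrl.line_to(o+Rm@[x,0,23],vel=30,guard=4);ctrl.pause(.1)
s=sensors.read_state();print(g,L(),s["contact_force"],s["gripper_width"],s["t"])
for n in("side","wrist"):
    c=viewer.camera(n);cv2.imwrite(f"pics/{n}2.png",c["image"][:,:,::-1])
sd=cv2.imread("pics/side2.png");w=cv2.imread("pics/wrist2.png")
cv2.imwrite("pics/h2.png",np.hstack([cv2.resize(sd[190:340,270:420],(400,400)),cv2.resize(w[120:440,160:480],(400,400))]))
```

```text
True [-1.727e+02  1.000e-01  2.650e+01] [0.36925702 1.17911221 4.51899839] 9.714248427542357 11.7333
```

View pics/h2.png

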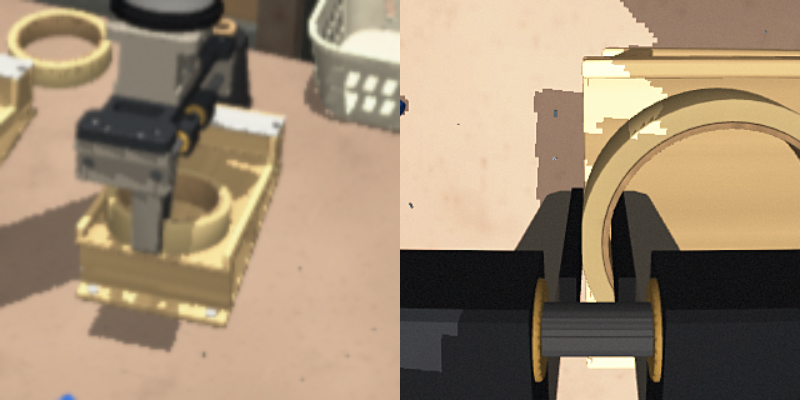

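The roll is down flat: contact came at h 26.5 against 26 expected, and it sits inside the lane at the open high end. Now sliding it.

Run:
```python
from h import *
from plant import *
Rm,o=WID
L=lambda: (Rm.T@(sensors.read_state()["position"]-o)).round(1)
F=lambda: (Rm.T@sensors.read_state()["contact_force"]).round(1)
g=ctrl.line_to(o+Rm@[-81,0,26.3],vel=50,guard=8);ctrl.pause(.1);print(g,L(),F(),sensors.read_state()["t"])
ctrl.command_gripper(16);ctrl.pause(.2);x,y,h=L();print(L(),F())
g=ctrl.line_to(o+Rm@[x+8,y,27],vel=20,guard=5);print("push",g,L(),F())
x=L()[0]
ctrl.line_to(o+Rm@[x-2.5,y,27],vel=30)
ctrl.line_to(o+Rm@[x-2.5,y,110],vel=120)
p=A_([*TIN,0]);ctrl.command_gripper(90)
ctrl.reach(p+[0,0,180],down(-.1));ctrl.pause(.2)
s=sensors.read_state();print(s["t"],s["position"])
for n in("top","side"):
    c=viewer.camera(n);cv2.imwrite(f"pics/{n}3.png",c["image"][:,:,::-1])
t,sd=[cv2.imread(f"pics/{n}3.png") for n in("top","side")]
cv2.imwrite("pics/h3.png",np.hstack([cv2.resize(t[170:330,270:430],(400,400)),cv2.resize(sd[190:340,270:420],(400,400))]))
```

```text
True [-83.4  -0.3  26.5] [-1.3  0.8  4.7] 13.65
[-83.4  -0.3  26.4] [ 0.8  0.1 -0.4]
push True [-80.6  -0.2  26. ] [-0.2 -0.3  0.2]
17.75 [ 576.00403217 -285.33286564  179.30250133]
```

View pics/h3.png

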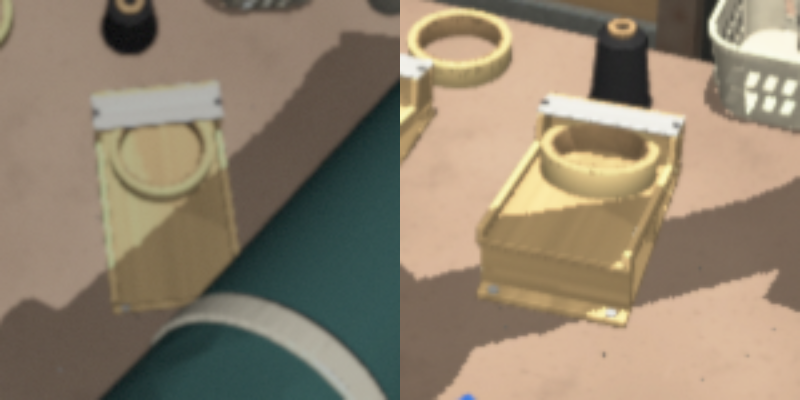

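The roll now sits under the strip. Its uphill edge is about 64 mm from the strip edge in the top view (63.4 expected), and the push stopped as soon as it touched. Now the tin.

Run:
```python
from h import *
from plant import *
D=down(.04);p=A_([*TIN,0])
ctrl.line_to(p+[0,0,70],D,vel=150);ctrl.pause(.3)
g=ctrl.line_to(p+[0,0,27],vel=60,guard=6);s=sensors.read_state();print(g,s["t"],s["position"])
ctrl.command_gripper(40,20);s=sensors.read_state();print(s["gripper_width"],s["contact_force"])
if s["gripper_width"]<58: raise SystemExit
ctrl.line_to(p+[0,0,170],vel=200)
Rm,o=NAR
L=lambda: (Rm.T@(sensors.read_state()["position"]-o)).round(1)
ctrl.reach(o+Rm@[-140,0,90],tool(Rm))
ctrl.line_to(o+Rm@[-140,0,45],vel=100);ctrl.pause(.4);print(L())
g=ctrl.line_to(o+Rm@[-140,0,23],vel=30,guard=4);ctrl.pause(.1)
s=sensors.read_state();print(g,L(),s["contact_force"],s["gripper_width"],s["t"])
for n in("side","wrist"):
    c=viewer.camera(n);cv2.imwrite(f"pics/{n}4.png",c["image"][:,:,::-1])
sd=cv2.imread("pics/side4.png");w=cv2.imread("pics/wrist4.png")
cv2.imwrite("pics/h4.png",np.hstack([cv2.resize(sd[170:320,170:320],(400,400)),cv2.resize(w[120:440,160:480],(400,400))]))
```

```text
False 19.9 [ 575.16085479 -288.20729985   27.17222175]
63.186918623676775 [-0.01380783  0.60692787  0.95261998]
[-1.399e+02  1.000e-01  4.530e+01]
True [-140.2    0.    27.1] [0.02720372 0.17367991 3.05959236] 63.6399636964256 24.4917
```

View pics/h4.png

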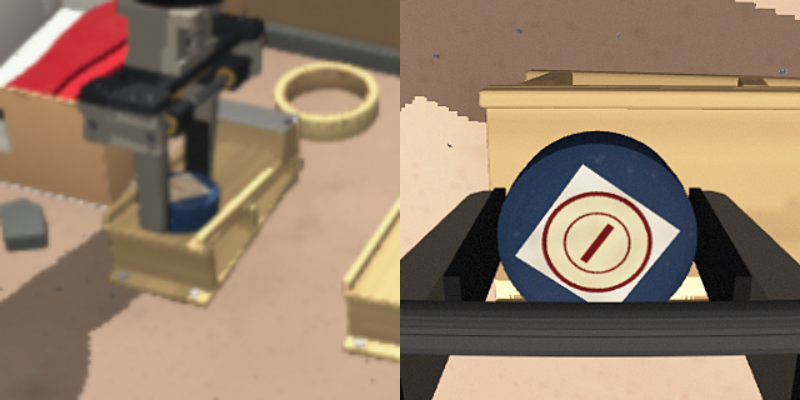

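The tin is down flat (h 27.1 against 27) in the lane at the high end. I'll release it, then push from uphill with closed fingers.

Run:
```python
from h import *
from plant import *
Rm,o=NAR;Q=tool(Rm)
L=lambda: (Rm.T@(sensors.read_state()["position"]-o)).round(1)
F=lambda: (Rm.T@sensors.read_state()["contact_force"]).round(1)
P=lambda x,h:o+Rm@[x,0,h]
ctrl.command_gripper(80);ctrl.line_to(P(-140,80),vel=120)
ctrl.command_gripper(0,10);ctrl.line_to(P(-206,80),vel=150);ctrl.line_to(P(-206,33),vel=100);ctrl.pause(.3);print(L(),F(),sensors.read_state()["gripper_width"])
g=ctrl.line_to(P(-66,33),vel=50,guard=6);print(g,L(),F())
x=L()[0]
if x>-95:
    ctrl.line_to(P(x-4,33),vel=30);ctrl.pause(.2);g=ctrl.line_to(P(x+6,33),vel=20,guard=6);print("again",g,L())
    ctrl.line_to(P(x-8,33),vel=50);ctrl.line_to(P(x-8,110),vel=150)
    ctrl.reach(A_([400,250,300.]),down(.5));ctrl.pause(.2)
    for n in("top","side"):
        c=viewer.camera(n);cv2.imwrite(f"pics/{n}5.png",c["image"][:,:,::-1])
    t,sd=[cv2.imread(f"pics/{n}5.png") for n in("top","side")]
    cv2.imwrite("pics/h5.png",np.hstack([cv2.resize(t[160:320,205:365],(400,400)),cv2.resize(sd[160:360,195:395],(400,400))]))
print(sensors.read_state()["t"])
```

```text
[-2.057e+02  2.000e-01  3.350e+01] [ 0.   0.2 -0.4] 0.5489888284047109
True [-76.5  -0.1  32.4] [-1.9 -0.2  1.3]
again True [-76.5  -0.   32.3]
33.7583
```

View pics/h5.png

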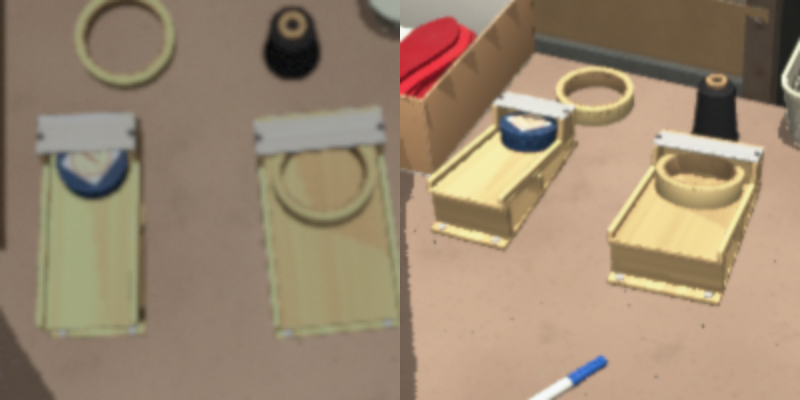

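Both lie under the strips. The tin's uphill edge is about 36.7 mm from the strip edge (35.8 expected), and two pushes stopped at the same point. Next, check that the bystanders haven't moved, then hand in.

Run:
```python
from h import *
from plant import hand_in,sensors
for n,bx in(("top",{"stone":(165,268,200,298),"heel":(452,260,486,286),"cone":(304,155,340,198)}),("side",{"stone":(165,238,192,268),"heel":(458,310,496,342),"cone":(338,190,368,234)})):
    a,b=[cv2.imread(f"pics/{n}{i}.png").astype(np.float32) for i in(0,5)]
    for k,(x0,y0,x1,y1) in bx.items():
        g=[cv2.cvtColor(i[y0:y1,x0:x1],cv2.COLOR_BGR2GRAY) for i in(a,b)]
        print(n,k,"shift px",np.round(cv2.phaseCorrelate(*g),2),"maxdiff",np.abs(g[0]-g[1]).max())
s=sensors.read_state();print(s["t"],s["contact_force"]);
hand_in()
```

```text
Traceback (most recent call last):
ValueError: setting an array element with a sequence. The requested array has an inhomogeneous shape after 1 dimensions. The detected shape was (2,) + inhomogeneous part.
```

Run:
```python
from h import *
from plant import hand_in,sensors
for n,bx in(("top",{"stone":(165,268,200,298),"heel":(452,260,486,286),"cone":(304,155,340,198)}),("side",{"stone":(165,238,192,268),"heel":(458,310,496,342),"cone":(338,190,368,234)})):
    a,b=[cv2.imread(f"pics/{n}{i}.png").astype(np.float32) for i in(0,5)]
    for k,(x0,y0,x1,y1) in bx.items():
        g=[cv2.cvtColor(i[y0:y1,x0:x1],cv2.COLOR_BGR2GRAY) for i in(a,b)]
        print(n,k,"shift px",np.round(cv2.phaseCorrelate(*g)[0],2),"maxdiff",np.abs(g[0]-g[1]).max())
s=sensors.read_state();print(s["t"],s["contact_force"])
```

```text
top stone shift px [-0.06  0.2 ] maxdiff 47.925003
top heel shift px [0.08 0.52] maxdiff 8.298996
top cone shift px [0.06 0.43] maxdiff 11.327
side stone shift px [ 0.14 -0.62] maxdiff 68.861
side heel shift px [0.01 0.01] maxdiff 10.184998
side cone shift px [-0.03  0.51] maxdiff 10.772003
33.7583 [ 0.12928842 -1.25472582 -0.92244765]
```

```bash
python3 -c "
from plant import hand_in
print(hand_in())"
```

```text
the job is handed in; nothing more can be done
None
```

Both items are in their trays, and I handed the job in at about 34 s on the robot's clock, with the arm clear of everything.

**Tape roll:** I took the one nearest the base and pinched its rim. I set it flat at the wide tray's high end and slid it under the strip to the stop. I then released it and pushed once more; the push stopped as soon as it touched the roll. Its uphill edge is about 64 mm from the strip edge in the top view (63.4 mm expected).

**Wax tin:** I set it flat at the narrow tray's high end, released it, and pushed it down from uphill with closed fingers. Two pushes stopped at the same point. Its uphill edge is about 36.7 mm from the strip edge (35.8 mm expected).

**Bystanders:** The heel block and cone crops look unchanged, with shifts of about 0.5 px or less. The rubbing block crop shifted at most 0.6 px but changed in brightness. I take that to be the arm's shadow, since the arm never went down near it, but I did not check it further.

**Disagreements with the given or measured figures:**
- The rim measured about 9.7 mm in the grip, not the 18 mm stated.
- The roll stopped about 4 mm further along than my tray position estimate, and the tin about 5 mm further, allowing for assumed finger thickness. I put this down to error in where I placed the trays, because the image distances to the strips agree.

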